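# Nudge a backnut into its recess in a tap plate

## Task

Fit the loose brass hex nut into the empty hexagonal recess of the tap plate. Do not pick it up: nudge it across the plate, with the plate's raised rib to guide it, until it drops into the mouth of the recess, then press it down past the two sprung lips until it lies level on the floor of the recess. Work gently, by feel, because the plastic plate cracks if the nut or the plate is pushed hard, and leave the other things on the worktop where they are.

Things in the scene. Friction and masses are not known exactly. Their poses are not given: they have to be found in the camera images.
- nut: Loose brass hexagonal nut lying flat on the plate between the two recesses: 34 mm over flats, 39 mm over corners, 10 mm thick, 18 mm hole, about 60 g, smooth (friction about 0.25, also under the fingers). Origin: centre of its underside; z up; x square to one of its flats (flats face 0, 60, 120 ... degrees from x).
- plate: Tap plate on its plywood board, fixed. Board 150 x 310 x 18 mm; the smooth white plastic plate on it is 100 mm (x) by 250 mm (y), its flat top 34 mm above the worktop. Two hexagonal recesses lie beside the rib, at y = +76.5 and -76.5 mm: one empty, one filled; which is which varies. Origin: centre of the board's underside; x away from the robot, towards the rib; y along the rib.
- rib (a point): Middle of the foot of the rib's inner face, at the height of the plate's flat top (34 mm). The rib is straight, runs the whole length of the plate along its far edge, is 10 mm wide and stands 10 mm above the flat top. Axes as for the plate: x points into the rib.
- recess: The empty recess, 9 mm deep, walls upright. Two flats parallel to the rib, 36 mm apart, the far one in line with the rib's face; slanting flats 37 mm apart; corners at y = +-21 mm, along the rib. So a nut with a flat on the rib is turned right for it and has 1 mm or more to spare. Floor: dark rubber ring. Origin: on its axis, 16 mm below the flat top; x towards the rib, y along the rib.
- recess_mouth (a point): Centre of the empty recess at the height of the plate's flat top (34 mm above the worktop). Axes as for the recess: x towards the rib, y along it, z up. The floor is 9 mm below this point, the rib's face 18 mm from it along x.
- lip_near (a joint): Sprung lip on the near long flat of the empty recess, 2.7 mm into it, its top 4 mm below the flat top: 0 at rest, up to 0.005 m as it is pushed outwards and down. A nut dropped into the mouth rests on the two lips, its top about 6 mm above the flat top. Pressed on its middle with 8 to 12 N, kept up right to the floor, it goes past both and stays; its top then stands 1 mm above the flat top.
- lip_rib (a joint): The like lip on the rib side of the empty recess: 0 at rest, grows as it is pushed outwards and down. Together the two grip a nut that is home; pressed off its middle, a nut may go down on one side first and stay tilted until its high side is pressed too.
- recess_full: The other recess of the plate, the same, fixed, with a nut already pressed home in it that stands 1 mm above the flat top. Origin: on its axis, 16 mm below the plate's flat top. To be left alone.
- tap: Steel washing-machine tap with a black round handle on top, lying loose on the worktop, 80 x 60 x 64 mm. Origin: under its middle, on the worktop. To be left alone.
- wrench: Loose steel open-ended wrench lying flat, along its own x. Origin: under its middle. To be left alone.
- tape_roll: Loose small white roll of thread tape lying flat, 54 mm across and 13 mm high. Origin: centre of its underside. To be left alone.
- paste_jar: Loose small jar of jointing paste, 64 mm across and 65 mm high. Origin: centre of its underside. To be left alone.
Things that resemble listed ones, but are neither listed nor needed, are in the scene too. What is meant by the nut is not turquoise, and is the smaller of those in its own colour.

How it is judged:
By the outcome, as a careful person would: the job done as asked, in the order asked, and still so for the second after the job is handed in, with the robot touching nothing.
It also fails if it takes over 64 s, if anything falls off the work surface, if the arm or the gripper's body presses on something with over 40 N, if the wrist force passes 120 N, or if a joint passes its speed limit or range.

## Robot

A 6-joint arm with a two-finger parallel gripper is mounted at the origin on the work surface. World frame = base frame: x ahead of the robot, y to its left, z up, the work surface at z = 0. Lengths are in m, angles in rad, forces in N, time in s.
With the tool pointing down it reaches from about 0.3 to 0.85 m from the base axis. Payload 5.4 kg.
Tool frame: the origin (TCP) lies on the front face of the gripper's body, between the roots of the fingers; the fingertips stand 73 mm ahead of it and the grasp point (between the pads) lies 54 mm ahead of it; z points along the fingers, y is the line along which they close (so a half turn about z gives the same grasp; the last joint's range is limited). The gripper opens to 85 mm and grips with 20 to 120 N. Pads are 22 mm wide; open, the fingers measure 114 mm over their backs; the gripper's body (76 mm by 85 mm) begins 54 mm behind the grasp point. The pads swing forward as they close: fully open they stand 13 mm farther back than shut.
Start: joints at [1.086, 0.158, 1.597, -0, 1.386, -0.21], TCP at [0.156, 0.553, 0.304] pointing down, gripper open.
Joint ranges: [-2.91, 2.91], [-0.94, 2.29], [0.18, 2.7], [-1.29, 4.43], [0.17, 2.64], [-3, 3]. Speed limits (rad/s): [2.57, 2.57, 3.14, 3.14, 3.14, 3.14].

## Interface

Orientations are given as a unit quaternion [w, x, y, z].
In Python, from cell import env gives the robot as it stands. Calls block until the motion is done:
- env.move_to(position, orientation): joint-space move of the TCP to a pose.
- env.movel(position, max_speed=0.15, orientation=None, contact_N=None): straight line of the TCP; orientation=None keeps the orientation; max_speed is the mean speed in m/s. With contact_N (N) it stops when the force on the tool has changed by that much, and returns True; else False.
- env.movej(angles): joint-space move.
- env.set_gripper(opening, effort=None): finger opening in m; effort is the grip in N (None keeps the last); returns when the fingers have stopped.
- env.pause(seconds).
- env.ik(position, orientation): joint angles nearest the present ones, or None.
- env.state(): the state.
- env.camera(name): name is "scene" or "top"; returns the picture (480x640x3 uint8, red, green, blue); there is no depth.
- env.get_calibration(name): a dict with "fovy" (degrees; the focal length in pixels is half the picture's height over the tangent of half this angle, whatever the lens; pixels are square), "cx", "cy" (the principal point, pixels), "view" (4x4, takes a point from world to camera coordinates). Camera axes: x right, y up, looking along -z (the intrinsics and any distortion apply to the point x, -y, -z); pixel columns grow to the right and rows downward; lengths in m; the calibration is good to about 2 mm. A picture is of the moment at which its call begins. get_calibration takes no time and is no camera call.
A pose or a line that the arm cannot do raises env.Unreachable and nothing moves.
- env.hand_in(): hands the job in; it is judged then, once.
Trained networks look in the newest picture that a camera, given by its name, has taken for a name from the list of things; names that differ only in an ending like _2 or _b are one class to them, and where a whole thing is asked for, a point or a joint stands for the part that bears it (a point fixed in the world has none). Each returns a list of dicts, best first, with "confidence" (0 to 1); they miss things now and then, are a little off and sometimes report something else, mostly with a low value. They report only what shows in the picture. A call takes as long as a camera call. They do not tell look-alikes from the thing itself.
- env.masks_of(thing, camera): "pixels" (480x640 bool, what is visible of it) and "bbox" ([left, top, right, bottom] in pixels, round what is visible of it).
The state is a dict: "time_s": time; "joint_positions": joint angles; "qvel": joint speeds; "joint_efforts": joint torques, N m; "position": TCP position; "tcp_rot": TCP orientation; "contact_force": force on the tool from outside, world axes, zero at the start; "moment": the same for the moment, N m; "gripper_width": finger opening in m; "grasp_force": force on a finger pad.
Only numpy, scipy, OpenCV 4.12 (cv2) and the standard library are available. Lean on these libraries where they do the work, as an engineer would, in place of code of your own. Each camera call takes 0.05 s, during which the arm holds its last target. There are 200 camera calls.

## Working session

There is one attempt and no reset: what is moved stays moved. The work goes in short steps, each a Python script; the robot and the scene stay as the last script left them, time stands still between calls to the robot, and variables do not carry over. Pictures are saved under pics/ and viewed, at most 10 in all, crops included, and the job is handed in when it is done.

```bash
mkdir -p pics; ls; python3 - <<'E'
from cell import env
import cv2
for c in ("top","scene"):
    im=env.camera(c); cv2.imwrite(f"pics/{c}0.png",im[:,:,::-1])
    k=env.get_calibration(c); print(c,k)
    for t in ("nut","plate","recess","recess_full"):
        for m in env.masks_of(t,c): print(t,round(m["confidence"],2),m["bbox"],m["pixels"].sum())
print(env.state())
E
```

```text
pics
top {'fovy': 56.91202709009531, 'cx': 316.2866750835238, 'cy': 232.4173580100658, 'view': array([[ 0.00835656, -0.99990275,  0.01116476, -0.00924112],
       [ 0.99576332,  0.00934339,  0.09147737, -0.49280688],
       [-0.09157279,  0.01035303,  0.99574456, -1.08913491],
       [ 0.        ,  0.        ,  0.        ,  1.        ]])}
nut 0.8 [292.5, 285.1, 314.8, 302.6] 157
nut 0.63 [310.6, 213.1, 320.6, 230.5] 122
plate 0.77 [253.0, 176.1, 385.7, 265.2] 5812
recess 0.58 [337.0, 195.7, 362.4, 230.7] 640
recess_full 0.85 [279.8, 212.9, 302.0, 248.1] 573
scene {'fovy': 51.46600702146139, 'cx': 318.7737564771407, 'cy': 229.65653524814496, 'view': array([[ 0.09421261,  0.99550024,  0.01016173, -0.03530831],
       [-0.78231024,  0.06771608,  0.61919723,  0.34757379],
       [ 0.61572288, -0.06628582,  0.78516974, -1.30818473],
       [ 0.        ,  0.        ,  0.        ,  1.        ]])}
nut 0.71 [317.1, 236.2, 334.1, 253.7] 248
nut 0.71 [414.4, 231.7, 434.7, 246.6] 224
nut 0.7 [317.6, 179.9, 342.4, 200.0] 356
plate 0.63 [233.0, 208.2, 407.0, 320.0] 8995
recess 0.74 [484.0, 180.3, 517.5, 242.3] 632
recess_full 0.56 [335.4, 220.8, 371.0, 256.1] 758
{'time_s': 0.5, 'joint_positions': array([ 1.08587510e+00,  1.58435681e-01,  1.59700807e+00,  2.86074641e-05,
        1.38620373e+00, -2.10137136e-01]), 'qvel': array([ 0.00305489,  0.00093217, -0.00151029,  0.00017465, -0.00230126,
        0.00110884]), 'joint_efforts': array([ 1.06862710e-04, -3.95647359e+01, -3.31385958e+01, -2.60701745e-04,
        1.68016864e-03, -6.93997777e-06]), 'position': array([0.15604584, 0.55340211, 0.30387503]), 'tcp_rot': array([-2.25561142e-05,  1.36962804e-01,  9.90576191e-01, -2.09850190e-05]), 'contact_force': array([0.0211235 , 0.52636254, 0.45140021]), 'moment': array([ 0.00478469, -0.006229  ,  0.0152926 ]), 'grasp_force': 0.0, 'gripper_width': 0.085397644358798}
```

View pics/top0.png

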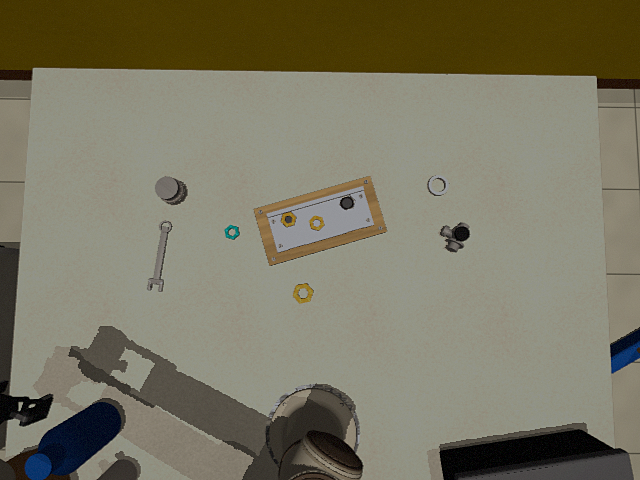

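View pics/scene0.png

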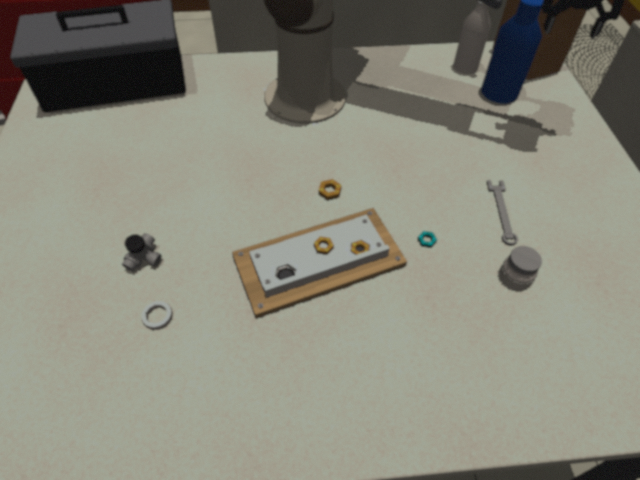

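Brass nut candidates in the top view are (317,223) on the plate, (289,220) in the full recess, and (303,293), a larger one on the worktop. A turquoise one is at (232,232). By the description I want the one on the plate at (317,223), and the empty recess is at (347,203). Next I'll localise these and check them in a close crop.

```bash
cat > h.py <<'E'
import numpy as np, cv2
from cell import env
from scipy.optimize import least_squares
def K(c):
    k=env.get_calibration(c); return 240/np.tan(np.radians(k["fovy"]/2)),k["cx"],k["cy"],np.array(k["view"])
def proj(P,c):
    f,cx,cy,V=K(c); p=np.atleast_2d(P)@V[:3,:3].T+V[:3,3]
    return np.c_[cx+f*p[:,0]/-p[:,2], cy-f*p[:,1]/-p[:,2]]
def unproj(u,c,z):
    f,cx,cy,V=K(c); d=V[:3,:3].T@np.array([(u[0]-cx)/f,-(u[1]-cy)/f,-1]); o=-V[:3,:3].T@V[:3,3]
    return o+d*(z-o[2])/d[2]
def T(pose,P):   # plate frame -> world
    x,y,a=pose; P=np.atleast_2d(P).astype(float); c,s=np.cos(a),np.sin(a)
    return np.c_[x+c*P[:,0]-s*P[:,1], y+s*P[:,0]+c*P[:,1], P[:,2]]
def rect(hx,hy,z,x0=0): return np.array([[x0-hx,-hy,z],[x0+hx,-hy,z],[x0+hx,hy,z],[x0-hx,hy,z]])
def hexa(cx,cy,z,R,a0): 
    a=a0+np.radians(30+60*np.arange(6)); return np.c_[cx+R*np.cos(a),cy+R*np.sin(a),0*a+z]
E
python3 - <<'E'
from h import *
for c in ("top","scene"):
    im=cv2.imread(f"pics/{c}0.png"); g=cv2.cvtColor(im,cv2.COLOR_BGR2HSV)
    # brass + dark centroids
    x0,y0,x1,y1=(245,165,395,275) if c=="top" else (225,175,415,320)
    cv2.imwrite(f"pics/{c}_crop.png",cv2.resize(im[y0:y1,x0:x1],None,fx=5 if c=="top" else 4,fy=5 if c=="top" else 4,interpolation=cv2.INTER_CUBIC))
for c,a,b in (("top",(347,203),(289,219)),("scene",(285,270),(359,246))):
    p,q=unproj(a,c,.034),unproj(b,c,.034); print(c,p,q,np.linalg.norm(p-q))
for c,n in (("top",(317,223)),("scene",(324,245))): print(unproj(n,c,.044))
for c,n in (("top",(303,293)),("scene",(330,189))): print("other",unproj(n,c,.012))
E
```

```text
top [ 0.56645647 -0.0809816   0.034     ] [0.52473636 0.06347432 0.034     ] 0.1503598349016197
scene [ 0.56057207 -0.08135787  0.034     ] [0.5173772  0.06464546 0.034     ] 0.152258888562501
[ 0.51425133 -0.00621288  0.044     ]
[ 0.51642156 -0.00378166  0.044     ]
other [0.34129967 0.02699642 0.012     ]
other [0.34244598 0.02761609 0.012     ]
```

View pics/top_crop.png

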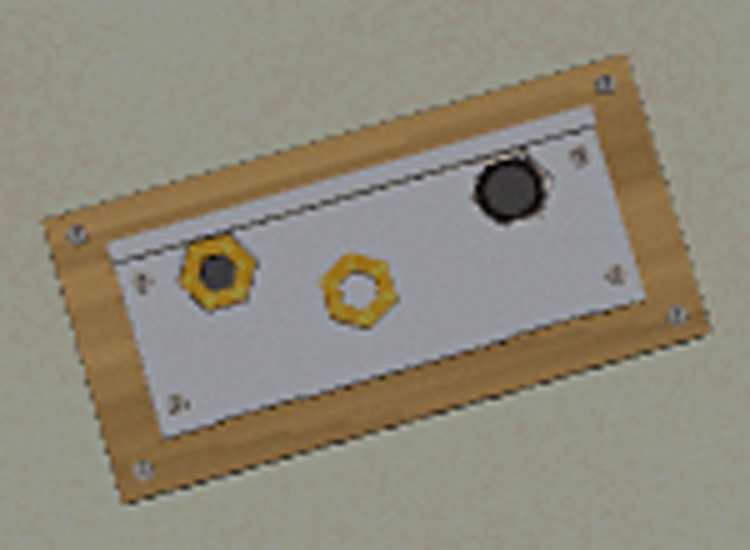

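View pics/scene_crop.png

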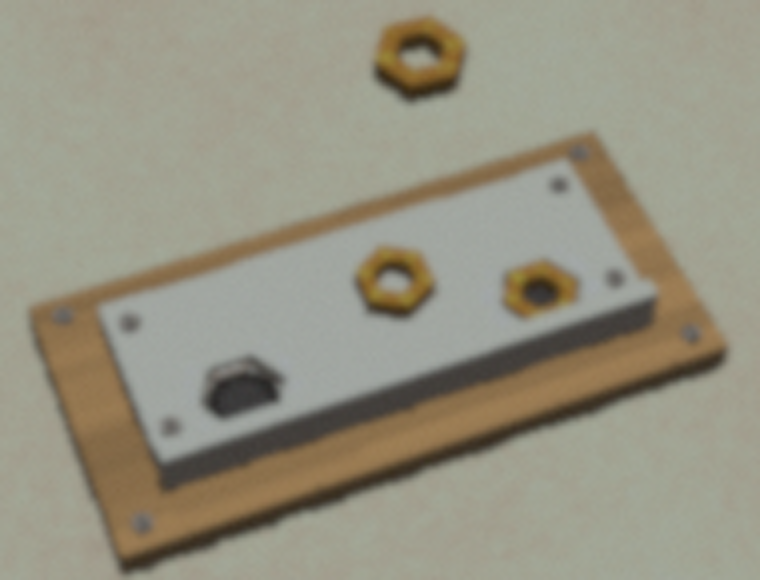

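```bash
cat > fit.py <<'E'
from h import *
def full(pts,x0,y0,s): return (np.array(pts,float)+.5)/s-.5+[x0,y0]
B=rect(.075,.155,.018); # order: -x-y, +x-y, +x+y, -x+y
P=np.array([[-.05,.125,.034],[-.05,-.125,.034]]); R=np.array([[.05,.125,.044],[.05,-.125,.044]])
obs={"top":(np.vstack([B,P,R]),full([(710,328),(627,57),(45,218),(125,502),(163,437),(643,300),(108,240),(595,105)],245,165,5)),
"scene":(np.vstack([B,P]),full([(30,310),(122,557),(725,348),(595,133),(567,158),(97,303)],225,175,4))}
def res(p,c): return (proj(T(p,obs[c][0]),c)-obs[c][1]).ravel()
if __name__=="__main__":
    for c in obs:
        r=least_squares(res,[.52,-.01,.28],args=(c,),x_scale=[.01,.01,.05]); print(c,r.x,np.round(r.fun.reshape(-1,2),1).tolist())
    from scipy.ndimage import map_coordinates
    # rectified view of plate top in top camera; nut orientation
    S=0.0005; 
    for c in ("top","scene"):
        im=cv2.imread(f"pics/{c}0.png").astype(float)
        gx,gy=np.meshgrid(np.arange(.47,.60,S),np.arange(-.12,.11,S),indexing="ij")
        q=proj(np.c_[gx.ravel(),gy.ravel(),0*gx.ravel()+.044],c)
        w=np.stack([map_coordinates(im[:,:,k],[q[:,1],q[:,0]],order=1).reshape(gx.shape) for k in range(3)],-1)
        y=(w[:,:,2]-w[:,:,0]); m=(y>25).astype(np.uint8)
        n,l,st,ce=cv2.connectedComponentsWithStats(m)
        for i in range(1,n):
            if 700<st[i,4]<6000:
                cn=max(cv2.findContours((l==i).astype(np.uint8),cv2.RETR_EXTERNAL,cv2.CHAIN_APPROX_NONE)[0],key=len)[:,0,:].astype(float)
                mm=cv2.moments(cn.astype(np.float32)); cc=np.array([mm["m10"],mm["m01"]])/mm["m00"]
                d=cn-cc; ang=np.arctan2(d[:,0],d[:,1]); # col=y,row=x ; angle of world: atan2(y,x)
                ang=np.arctan2(d[:,0],d[:,1]); r=np.hypot(*d.T)*S
                pa=np.linspace(-np.pi,np.pi,360,endpoint=False); rr=np.interp(pa,np.sort(ang),r[np.argsort(ang)],period=2*np.pi)
                h=(rr*np.exp(-6j*pa)).mean(); corner=-np.degrees(np.angle(h))/6
                print(c,"nut centre",.47+cc[1]*S,-.12+cc[0]*S,"r",rr.mean(),"area",st[i,4]*S*S,"corner ang",corner,"amp",abs(h)*1e3)
E
python3 fit.py
```

```text
top [ 0.52584244 -0.01439315  0.28799301] [[0.7, 1.0], [0.3, -1.0], [-0.5, -0.2], [-0.7, 0.2], [0.1, -0.0], [0.8, -0.3], [-0.1, 0.2], [-0.6, -0.1]]
scene [ 0.52339293 -0.01410185  0.29215664] [[-0.9, -1.1], [-0.7, 0.4], [1.6, -0.3], [0.1, -1.0], [0.0, 0.4], [-0.0, 0.9]]
top nut centre 0.481058906934777 0.10624400618716165 r 0.006229763749737155 area 0.00018025 corner ang 10.426636664685669 amp 0.34480476983689434
top nut centre 0.5154799599198396 -0.004129179928484411 r 0.018357174580738357 area 0.00085725 corner ang 15.900209746743394 amp 0.49289305036499387
top nut centre 0.523744000782932 0.0654424349187708 r 0.01839125577560808 area 0.00088475 corner ang -13.10186209588766 amp 0.5305519356665519
scene nut centre 0.48544240837696334 0.1050296012887636 r 0.008593316523334053 area 0.00033675 corner ang 10.098659505157817 amp 0.4732901414505142
scene nut centre 0.5142425742574257 -0.004897884949785311 r 0.019317598852503507 area 0.0010609999999999999 corner ang 14.878877039607888 amp 0.3407660912945712
scene nut centre 0.5264666578167175 0.06313635559095535 r 0.017261202033161456 area 0.0008647500000000001 corner ang -14.095252847911167 amp 0.2355002560952218
```

Top crop, centres in crop pixels: full recess (218,272), loose nut (360,290), empty recess (510,190), and rib line (117,263)-(597,125). The nut on the plate is confirmed as the target. One of its corners points at the rib, so it has to turn about 30°. I'll push flat-on-flat along an arc that ends with a slanting flat facing the finger, which will wedge the nut onto the rib.

```bash
cat >> h.py <<'E'
POSE=np.array([.5246,-.0142,.290]); ZT=.034
FLIP=0.0; OFF=.017+.011
def q(h):  # tool down, tool x along plate-frame heading h (deg)
    a=(np.radians(h)+POSE[2]+FLIP)/2; return [0,np.cos(a),np.sin(a),0]
def tcp(n,h,gap=0,z=.110):  # tool centre pushing a nut at n (plate frame) along heading h
    d=np.array([np.cos(np.radians(h)),np.sin(np.radians(h))]); p=np.array(n)-d*(OFF+gap)
    return T(POSE,[p[0],p[1],z])[0]
def snap(c,name,box,s):
    im=env.camera(c)[:,:,::-1]; x0,y0,x1,y1=box
    cv2.imwrite(f"pics/{name}.png",cv2.resize(np.ascontiguousarray(im[y0:y1,x0:x1]),None,fx=s,fy=s,interpolation=cv2.INTER_CUBIC))
E
python3 - <<'E'
import h
from h import *
n=np.array([-.0068,.0122])
for f in (0,np.pi):
    h.FLIP=f; print(f,env.ik(tcp(n,-30,.01,.2),q(-30)),env.ik(tcp([.023,-.0765],-60,0),q(-60)))
E
```

```text
0 [-2.44644803e-01  1.41105369e-02  1.96713467e+00 -4.44089210e-16
  1.16034744e+00  1.55975030e+00] [-3.31184214e-01  3.34499476e-01  1.80449044e+00 -4.44089210e-16
  1.00260273e+00  1.99680966e+00]
3.141592653589793 [-2.44644803e-01  1.41105369e-02  1.96713467e+00 -4.44089210e-16
  1.16034744e+00 -1.58184235e+00] [-3.31184214e-01  3.34499476e-01  1.80449044e+00 -4.44089210e-16
  1.00260273e+00 -1.14478299e+00]
```

```bash
sed -i 's/^FLIP=0.0/FLIP=np.pi/' h.py; python3 - <<'E'
from h import *
n=np.array([-.0068,.0122])
env.set_gripper(0.0)
env.move_to(tcp(n,-30,.010,.20),q(-30))
print(env.movel(tcp(n,-30,.010),.1,contact_N=4), env.state()["position"], env.state()["contact_force"],env.state()["time_s"])
def u(h): return np.array([np.cos(np.radians(h)),np.sin(np.radians(h))])
wp=[(n-.002*u(-30),-30),(n+.008*u(-30),-30)]; p=wp[-1][0].copy()
for h in range(-30,-60,-5):
    p=p+.050*np.radians(5)*u(h-2.5); wp.append((p.copy(),h-5))
for p,h in wp:
    s=env.movel(tcp(p,h),.04,q(h),contact_N=3); st=env.state()
    print(np.round(p,4),h,s,np.round(st["contact_force"],2),round(st["time_s"],2))
    if s: break
snap("top","p1",(245,165,395,275),5)
snap("scene","p1s",(225,175,415,320),4)
E
```

```text
False [0.4781846  0.00421934 0.11064764] [0.32596239 0.88421838 0.00999241] 4.6167
[-0.0085  0.0132] -30 False [-1.03  0.47 -0.71] 4.97
[0.0001 0.0082] -30 False [-0.09 -0.42  0.25] 5.37
[0.0038 0.0059] -35 False [-0.77  0.41  0.04] 5.64
[0.0073 0.0032] -40 False [-0.11  0.04  0.36] 5.92
[0.0105 0.0003] -45 False [ 0.14  0.5  -0.02] 6.19
[ 0.0134 -0.003 ] -50 False [-0.    0.03  0.14] 6.47
[ 0.0161 -0.0064] -55 False [-0.9   0.21 -0.96] 6.74
[ 0.0184 -0.0101] -60 False [ 0.43 -0.14 -0.11] 7.02
```

View pics/p1s.png

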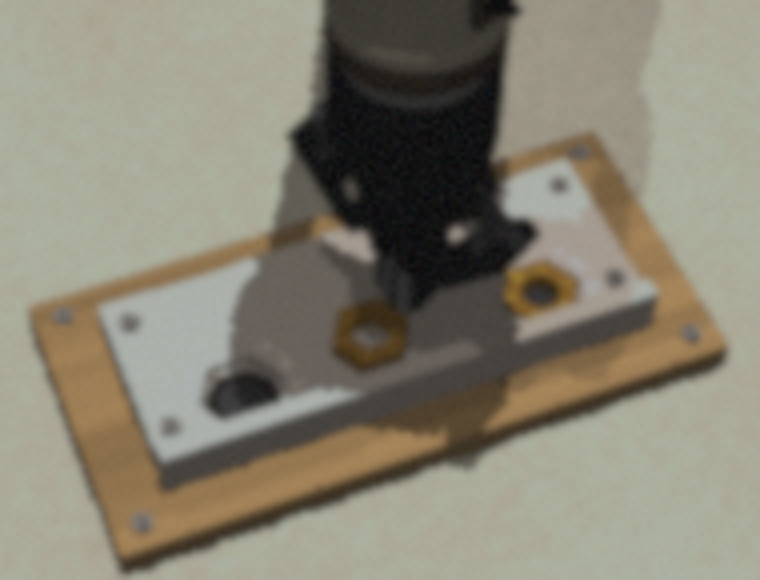

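The nut at crop (370,333) has turned: its corners lie along the rib and a flat faces it. Next I wedge it onto the rib and slide it along.

```bash
python3 - <<'E'
from h import *
def u(h): return np.array([np.cos(np.radians(h)),np.sin(np.radians(h))])
p=np.array([.0184,-.0101])
p=p+u(-60)*.0096
print(env.movel(tcp(p,-60),.03,q(-60),contact_N=3))
for y in (-.030,-.045,-.058):
    p[1]=y; s=env.movel(tcp(p,-60),.04,q(-60),contact_N=3); st=env.state()
    print(p,s,np.round(st["contact_force"],2),round(st["time_s"],2))
    if s: break
snap("top","p2",(245,165,395,275),5)
snap("scene","p2s",(225,175,415,320),4)
E
```

```text
False
[ 0.0232 -0.03  ] False [-0.16  0.27 -0.36] 8.03
[ 0.0232 -0.045 ] False [-0.15 -1.1  -1.13] 8.55
[ 0.0232 -0.058 ] False [ 0.7   0.07 -0.02] 9.03
```

View pics/p2s.png

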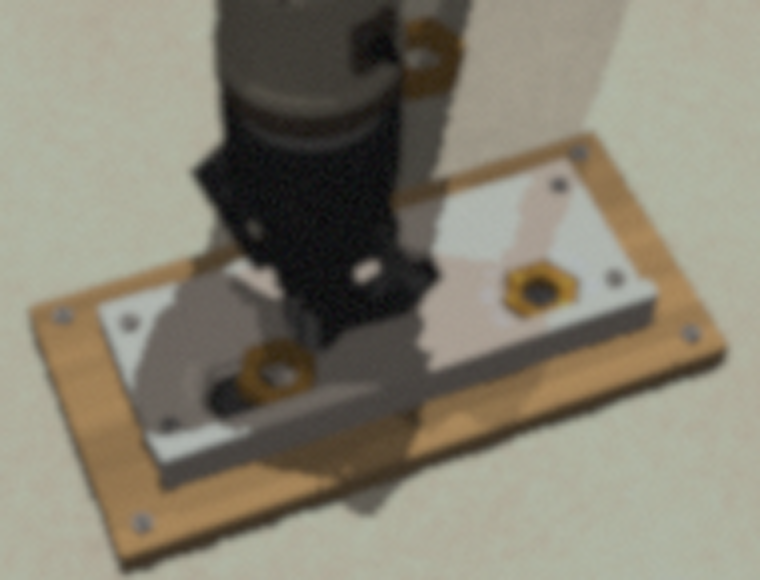

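```bash
cat >> h.py <<'E'
from scipy.ndimage import map_coordinates
PC={"top":[.52584,-.01439,.288],"scene":[.52339,-.01410,.2915]}
def nutpose(c,z,img=None,th=25,S=.0005):
    """hex fit of brass blob nearest the empty recess, plate frame of that camera, at top height z"""
    im=(env.camera(c)[:,:,::-1] if img is None else img).astype(float)
    gx,gy=np.meshgrid(np.arange(-.03,.05,S),np.arange(-.12,.04,S),indexing="ij")
    Q=proj(T(PC[c],np.c_[gx.ravel(),gy.ravel(),0*gx.ravel()+z]),c)
    w=[map_coordinates(im[:,:,k],[Q[:,1],Q[:,0]],order=1).reshape(gx.shape) for k in (0,1,2)]
    m=((w[2]-w[0])>.35*w[2]+3).astype(np.uint8)
    n,l,st,ce=cv2.connectedComponentsWithStats(m)
    out=[]
    for i in range(1,n):
        if st[i,4]*S*S<3e-4: continue
        cn=max(cv2.findContours((l==i).astype(np.uint8),cv2.RETR_EXTERNAL,cv2.CHAIN_APPROX_NONE)[0],key=len)
        (cy,cx),_=cv2.minEnclosingCircle(cn); M=cv2.moments(cn); d=cn[:,0,:]-[M["m10"]/M["m00"],M["m01"]/M["m00"]]
        a=np.arctan2(d[:,0],d[:,1]); r=np.hypot(*d.T)*S; pa=np.linspace(-np.pi,np.pi,360,endpoint=False)
        h=(np.interp(pa,np.sort(a),r[np.argsort(a)],period=2*np.pi)*np.exp(-6j*pa)).mean()
        out.append(dict(x=round(-.03+M["m01"]/M["m00"]*S,4),y=round(-.12+M["m10"]/M["m00"]*S,4),flat=round((-np.degrees(np.angle(h))/6+60)%60-30,1),area=round(st[i,4]*S*S*1e6),amp=round(abs(h)*1e3,2)))
    return out
E
python3 - <<'E'
from h import *
print(nutpose("scene",.044)); print(nutpose("top",.044))
E
```

```text
[{'x': 0.0233, 'y': -0.0607, 'flat': np.float64(0.8), 'area': 795, 'amp': np.float64(0.18)}]
[]
```

```bash
python3 - <<'E'
from h import *
p=[.0232,-.066]; print(env.movel(tcp(p,-60),.03,q(-60),contact_N=3))
for y in np.arange(-.068,-.0785,-.0015):
    s=env.movel(tcp([.0232,y],-60),.015,q(-60),contact_N=3); st=env.state()
    print(round(y,4),s,np.round(st["contact_force"],2),round(st["time_s"],2),nutpose("scene",.042))
    if s: break
snap("scene","p3s",(225,175,415,320),4)
E
```

```text
False
-0.068 False [-1.2  -0.86 -0.25] 9.93 [{'x': 0.0226, 'y': -0.0703, 'flat': np.float64(8.3), 'area': 859, 'amp': np.float64(0.24)}]
-0.0695 False [0.22 0.58 0.29] 10.22 [{'x': 0.0228, 'y': -0.0716, 'flat': np.float64(9.1), 'area': 854, 'amp': np.float64(0.21)}]
-0.071 False [-0.72  0.84  0.22] 10.53 [{'x': 0.0228, 'y': -0.0729, 'flat': np.float64(9.8), 'area': 862, 'amp': np.float64(0.23)}]
-0.0725 False [-0.34  0.06 -0.38] 10.82 [{'x': 0.0228, 'y': -0.0741, 'flat': np.float64(8.4), 'area': 846, 'amp': np.float64(0.17)}]
-0.074 False [-0.38  0.67  0.97] 11.12 [{'x': 0.0227, 'y': -0.0754, 'flat': np.float64(12.2), 'area': 829, 'amp': np.float64(0.16)}]
-0.0755 False [-0.78 -0.08 -1.48] 11.43 [{'x': 0.0227, 'y': -0.0767, 'flat': np.float64(9.0), 'area': 814, 'amp': np.float64(0.19)}]
-0.077 False [-0.51  0.27 -0.77] 11.72 [{'x': 0.0227, 'y': -0.0778, 'flat': np.float64(9.2), 'area': 800, 'amp': np.float64(0.25)}]
```

View pics/p3s.png

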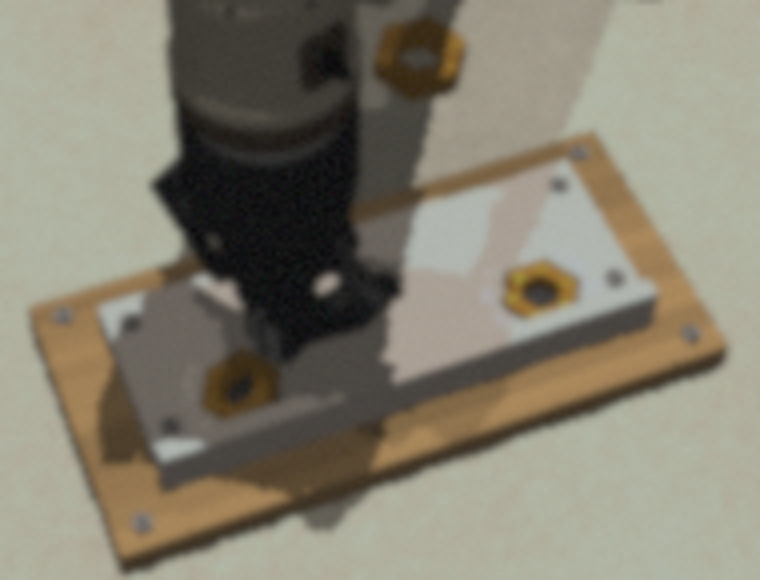

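```bash
python3 - <<'E'
from h import *
d=np.array([.5,-.866]); p=np.array([.0232,-.077])
env.movel(tcp(p-.012*d,-60),.08); env.movel(tcp(p-.012*d,-60,0,.15),.15); env.movel(tcp([-.03,.06],-60,0,.22),.3)
print(env.state()["time_s"],nutpose("scene",.044),nutpose("top",.044))
a=env.camera("top")[165:275,285:395][:60,20:90]; b=env.camera("scene")[235:300,255:330]
for n,im in (("a",a),("b",b)): pass
a=cv2.resize(a,(560,480),interpolation=cv2.INTER_CUBIC); b=cv2.resize(b,(0,0),fx=7.38,fy=7.38,interpolation=cv2.INTER_CUBIC)[:480]
b=cv2.resize(b,(240,480)) if 0 else b
w=np.hstack([cv2.resize(a,(400,343)),cv2.resize(b,(396,343))]); cv2.imwrite("pics/p4.png",w[:,:,::-1])
E
```

```text
13.2 [{'x': 0.0249, 'y': -0.0771, 'flat': np.float64(3.3), 'area': 720, 'amp': np.float64(0.15)}] [{'x': 0.0221, 'y': -0.0737, 'flat': np.float64(1.5), 'area': 834, 'amp': np.float64(0.43)}]
```

View pics/p4.png

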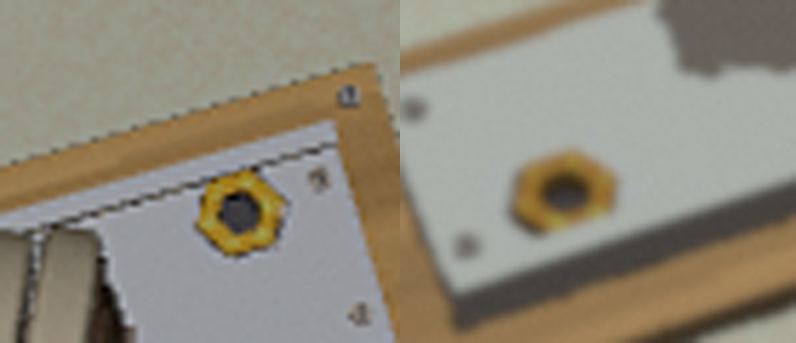

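The nut sits centred over the recess (crop (240,213) is pixel (347,202), the same as the empty recess earlier) and is turned right. Now I'll feel for its height: first touch should be at TCP z of about 0.113 if it has dropped, or 0.117 if not.

```bash
python3 - <<'E'
from h import *
for c in PC: print(c, [T(PC[c],[m["x"],m["y"],.04])[0] for m in nutpose(c,.040)], T(PC[c],[.022,-.0765,.04])[0])
P=T(POSE,[.0222,-.0762,0])[0]; print("target",P)
Z=lambda z:[P[0],P[1],z]
env.move_to(Z(.18),q(0)); env.movel(Z(.125),.1,contact_N=5)
s=env.movel(Z(.1095),.008,contact_N=2.5); st=env.state()
print(s,st["position"],np.round(st["contact_force"],2),np.round(st["moment"],3),st["time_s"])
E
```

```text
top [array([ 0.5685846 , -0.07911479,  0.04      ])] [ 0.5686626  -0.08149049  0.04      ]
scene [array([ 0.56667705, -0.08077242,  0.04      ])] [ 0.56644718 -0.0810502   0.04      ]
target [ 0.56766257 -0.08087004  0.        ]
True [ 0.56782072 -0.08118431  0.11121013] [-0.21 -1.06  2.28] [-0.101 -0.007  0.01 ] 16.9
```

Touched at 0.111, so the nut is in the mouth. Now the press.

```bash
python3 - <<'E'
from h import *
P=T(POSE,[.0222,-.0762,0])[0]; Z=lambda z:[P[0],P[1],z]
for z in np.arange(.1105,.1064,-.0005):
    s=env.movel(Z(z),.006,contact_N=9); st=env.state()
    print(round(z,4),s,np.round(st["position"][2],5),np.round(st["contact_force"],2),np.round(st["moment"],2),round(st["time_s"],2))
    if s or st["contact_force"][2]>12.5: break
E
```

```text
0.1105 False 0.11083 [-0.57 -1.7   4.94] [-0.3   0.06  0.02] 17.15
0.11 False 0.11001 [-1.42 -2.55  4.92] [-0.41  0.24 -0.05] 17.4
0.1095 False 0.10974 [-1.76 -1.9   6.2 ] [-0.44  0.34 -0.04] 17.65
0.109 False 0.10944 [-3.08 -1.49  7.57] [-0.35  0.35 -0.07] 17.9
0.1085 False 0.10919 [-2.77 -2.83  8.13] [-0.4   0.51 -0.04] 18.15
0.108 False 0.10889 [-4.07 -1.99  9.49] [-0.37  0.58 -0.03] 18.4
0.1075 False 0.10865 [-4.01 -1.62 10.91] [-0.39  0.6   0.01] 18.65
0.107 False 0.10833 [-4.43 -2.17 12.14] [-0.35  0.67  0.03] 18.9
0.1065 False 0.10805 [-4.62 -0.94 13.53] [-0.25  0.75 -0.05] 19.15
```

```bash
python3 - <<'E'
from h import *
P=T(POSE,[.0222,-.0762,0])[0]
env.movel([P[0],P[1],.125],.08); env.movel([P[0],P[1],.19],.2); p=T(POSE,[-.05,.06,.22])[0]; env.movel(p,.3)
print(env.state()["time_s"],env.state()["contact_force"],nutpose("scene",.04),nutpose("top",.04))
a=env.camera("top")[165:225,305:375]; b=env.camera("scene")[235:300,255:330]
cv2.imwrite("pics/p5.png",np.hstack([cv2.resize(a,(400,343),interpolation=3),cv2.resize(b,(396,343),interpolation=3)])[:,:,::-1])
E
```

```text
20.6833 [ 0.31498879  0.69086981 -0.25609591] [{'x': 0.0229, 'y': -0.0768, 'flat': np.float64(4.4), 'area': 706, 'amp': np.float64(0.16)}] [{'x': 0.0221, 'y': -0.0743, 'flat': np.float64(0.6), 'area': 844, 'amp': np.float64(0.45)}]
```

View pics/p5.png

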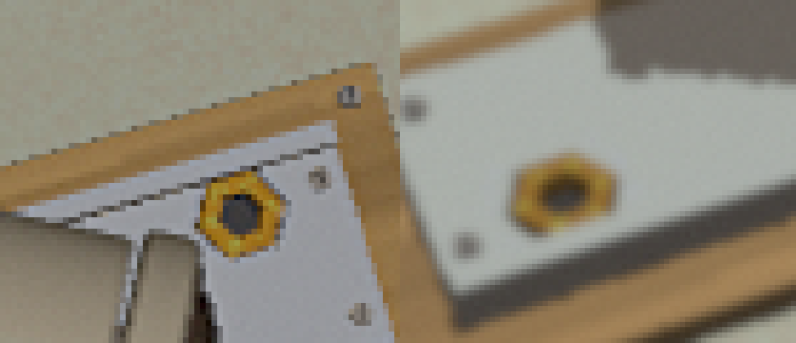

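```bash
cat >> h.py <<'E'
def touch(x,y,zs=.118,N=2.5,ze=.104):
    w=T(POSE,[x,y,0])[0]; env.movel([w[0],w[1],.125],.15,q(0)); env.movel([w[0],w[1],zs],.06,contact_N=4)
    s=env.movel([w[0],w[1],ze],.008,contact_N=N); st=env.state(); z=st["position"][2]
    print((x,y),s,round(z,5),np.round(st["contact_force"],2),round(st["time_s"],1)); env.movel([w[0],w[1],.122],.08); return z
E
python3 - <<'E'
from h import *
touch(-.025,-.04,.112)
touch(.0222-.018,-.0765,.114)
touch(.0222,-.0765,.114)
touch(.0222,-.0765+.024,.114)
touch(.0222,-.0765-.024,.114)
E
```

```text
(-0.025, -0.04) True 0.10665 [-0.47  0.    3.58] 23.0
(0.004200000000000002, -0.0765) True 0.10816 [-0.11  0.6   3.65] 24.9
(0.0222, -0.0765) True 0.11041 [-1.38 -0.58  3.52] 26.5
(0.0222, -0.0525) True 0.10953 [0.88 0.89 2.66] 28.1
(0.0222, -0.1005) True 0.10667 [0.85 0.24 4.61] 30.1
```

The plate reads 106.65 mm. The nut's near side is at about +1.5 mm and its -y side is down, but the rib/+y side is still about 4 mm up, so the nut is tilted. I'll press that high side.

```bash
cat >> h.py <<'E'
def press(x,y,Fmax=12,zend=.1045,zs=.114,zstop=.1062):
    w=T(POSE,[x,y,0])[0]; env.movel([w[0],w[1],.122],.15,q(0)); print("early contact",env.movel([w[0],w[1],zs],.06,contact_N=4))
    for z in np.arange(zs-.001,zend,-.0005):
        env.movel([w[0],w[1],z],.01,contact_N=6); st=env.state(); F=st["contact_force"]
        if F[2]>3: print(round(z,4),round(st["position"][2],5),np.round(F,1),round(st["time_s"],1))
        if F[2]>Fmax or st["position"][2]<zstop: break
    env.pause(.3); st=env.state(); print("hold",round(st["position"][2],5),np.round(st["contact_force"],1))
    env.movel([w[0],w[1],.122],.08)
E
python3 - <<'E'
from h import *
press(.0262,-.0705,Fmax=12)
touch(.0222,-.0765,.114)
E
```

```text
early contact False
0.111 0.1114 [-0.4 -2.4  4.5] 32.4
0.1105 0.11104 [ 0.1 -2.1  5.6] 32.6
0.11 0.11074 [-0.2 -2.2  7. ] 32.9
0.1095 0.11044 [-2.1 -1.6  7.3] 33.1
0.109 0.11007 [ 0.1 -2.3  8.3] 33.4
0.1085 0.10967 [-0.3 -1.8  8.4] 33.6
0.108 0.1092 [-1.  -1.1  8.5] 33.9
0.1075 0.10884 [-1.2 -1.3  9. ] 34.1
0.107 0.10824 [-0.2 -1.7  8. ] 34.4
0.1065 0.10774 [ 0.9 -1.6  8.1] 34.6
0.106 0.10752 [-0.7 -2.5 10. ] 34.9
0.1055 0.1075 [-2.4 -0.3 12.3] 35.1
hold 0.10751 [-1.8 -1.4 12.1]
(0.0222, -0.0765) True 0.10753 [-0.35 -0.56  3.5 ] 37.2
```

It snapped past at about 8–9 N and bottomed out 0.9 mm above the flat top. I'll check that it is level.

```bash
python3 - <<'E'
from h import *
touch(.0042,-.0765,.112)
touch(.0222,-.0605,.112)
touch(.0222,-.0925,.112)
w=T(POSE,[-.06,.06,.25])[0]; env.movel(w,.3)
print(env.state()["time_s"],nutpose("scene",.035),nutpose("top",.035))
a=env.camera("top")[165:275,245:395]; b=env.camera("scene")[165:325,225:425]
cv2.imwrite("pics/p6.png",np.hstack([cv2.resize(a,(400,293),interpolation=3),cv2.resize(b,(366,293),interpolation=3)])[:,:,::-1])
E
```

```text
(0.0042, -0.0765) True 0.10763 [-0.05 -0.48  3.86] 38.8
(0.0222, -0.0605) True 0.10765 [ 0.26 -0.14  4.4 ] 40.5
(0.0222, -0.0925) True 0.10765 [-0.44 -0.6   5.28] 42.2
43.375 [{'x': 0.0198, 'y': -0.076, 'flat': np.float64(3.8), 'area': 648, 'amp': np.float64(0.08)}] [{'x': 0.0227, 'y': -0.0746, 'flat': np.float64(0.4), 'area': 836, 'amp': np.float64(0.43)}]
```

View pics/p6.png

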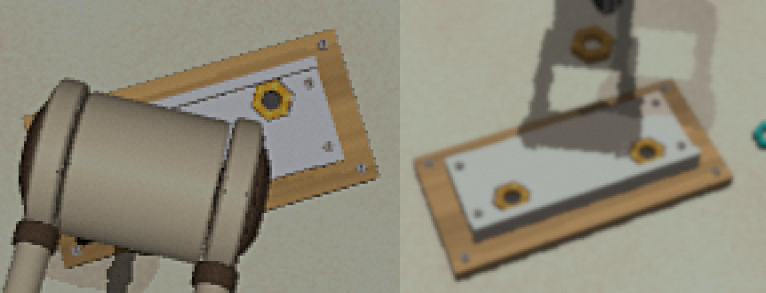

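The nut is level to within 0.15 mm, about 1 mm above the flat top all round. In the right-hand image both nuts sit alike at (512,196) and (648,150). The arm is clear, so I'm handing in.

```bash
python3 -c "
from cell import env
print(env.hand_in())"
```

```text
the job is handed in; nothing more can be done
None
```

The nut is pressed home and level in the empty recess, about 1 mm above the flat top; it first went down tilted, took up to about 13.5 N, and needed a second press on its high side, and the job is handed in.

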